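# Pack the purge-gas drying cartridge

## Task

Drop the white spacer plug into the upright drying cartridge, then use the packing rod to drive it and the stiff filter disc below it down until they bottom out firmly: keep the rod bearing down at about 15 N for a second at the bottom, and never press the plug with more than 25 N. Then stand the rod back in its grey stand, and leave the bottle, jar and dish where they are.

Things in the scene. Friction and masses are not known exactly. Their poses are not given: they have to be found in the camera images.
- tube: The cartridge: fixed upright tube on a dark square foot (90 x 90 x 12 mm), bore 27 mm across. Lower half, up to 60 mm, a blue sleeve 43 mm across; upper half clear plastic 37 mm across, flaring over the last 14 mm to a mouth 37 mm across inside, 47 mm outside, its rim 120 mm above the bench. Origin at the centre of the foot's underside on the bore axis, z up.
- tube_rim (a point): Centre of the cartridge's mouth, on the bore axis, 120 mm above the bench. Down the bore sticks a green filter disc, 14 mm thick, its top 54 to 82 mm above the bench at the start. It slides only under a push of about 4 to 6 N, for 30 to 36 mm, and stays where it is pushed; see sleeve_top for its bottom.
- plug: The spacer plug: a loose white plastic cylinder with an orange band, 24 mm across, 34 mm tall, about 30 g, upright in the wooden block with 28 mm showing. Origin at the centre of its underside, z up its axis. It slides freely in the bore and comes to rest on the filter disc.
- block: Fixed wooden parking block, 70 x 70 mm, 30 mm high, with a recess 27 mm across and 6 mm deep in the middle of its top for the plug. Origin at the centre of its underside.
- rod: The packing rod, loose, about 180 g, 170 mm long: brass foot 20 mm across and 12 mm tall, steel shaft 14 mm across, and from 110 mm to 170 mm above the foot's underside a red round handle 24 mm across. Origin at the centre of the foot's underside, z up its axis. It stands upright in the stand, its underside 10 mm above the bench and the top of the handle at 180 mm.
- stand: Fixed grey stand for the rod, 80 x 80 mm, 60 mm high, with a hole 25 mm across and 50 mm deep (its floor 10 mm above the bench) in the middle of its top, edge chamfered 3 mm. Origin at the centre of its underside.
- spray: Bystander: white spray bottle with a black head, 84 mm across, 200 mm tall, loose. Origin at the centre of its underside.
- jar: Bystander: small amber jar, 52 mm across, 70 mm tall, loose. Origin at the centre of its underside.
- dish: Bystander: shallow steel dish, 90 mm across, 25 mm tall, loose. Origin at the centre of its underside.
- sleeve_top (a point): On the bore axis 60 mm above the bench, where the sleeve ends. Hidden in the sleeve a rubber-backed seat stops the disc. Its height differs between cartridges: the plug's underside ends 24 to 46 mm above the bench (unloaded), so the bottom can only be felt: there the force climbs past 6 N by about 5 N per mm. The seat springs back 1 to 5 mm when the load goes.
There are look-alikes about, which are no part of the job. What is shaped like the rod but brown, pink or turquoise is not meant.

How it is judged:
By the outcome, as a careful person would: the job done as asked, in the order asked, and still so for the second after the job is handed in, with the robot touching nothing.
It also fails if it takes over 72 s, if anything falls off the work surface, if the arm or the gripper's body presses on something with over 40 N, if the wrist force passes 120 N, or if a joint passes its speed limit or range.

## Robot

A 6-joint arm with a two-finger parallel gripper is mounted at the origin on the work surface. World frame = base frame: x ahead of the robot, y to its left, z up, the work surface at z = 0. Lengths are in m, angles in rad, forces in N, time in s.
With the tool pointing down it reaches from about 0.35 to 0.775 m from the base axis. Payload 7.3 kg.
Tool frame: the origin (TCP) lies at the centre of the arm's flange, where the gripper is bolted on; the fingertips stand 178 mm ahead of it and the grasp point (between the pads) lies 159 mm ahead of it (tip_extent is the distance from the TCP to the fingertips, in m); z points along the fingers, y is the line along which they close (so a half turn about z gives the same grasp; the last joint's range is limited). The gripper opens to 92 mm and grips with 3 to 60 N. Pads are 19 mm wide; open, the fingers measure 130 mm over their backs; the gripper's body (75 mm by 190 mm) begins 47 mm behind the grasp point.
Start: joints at [-1.268, 0.342, 1.524, -0, 1.275, -0.146], TCP at [0.228, -0.473, 0.405] pointing down, gripper open.
Joint ranges: [-2.53, 2.53], [-0.77, 2.02], [0.04, 2.7], [-1, 4.14], [0.28, 2.66], [-3.11, 3.11]. Speed limits (rad/s): [2.57, 2.57, 3.14, 3.14, 3.14, 3.14].

## Interface

Orientations are given as [roll, pitch, yaw] about the fixed x, y, z axes, in that order (R = Rz(yaw) Ry(pitch) Rx(roll)).
In Python, from cell import * gives the robot as it stands.
- The arm moves only by the tool arm_command, never from a script. Its arguments are lists of equal length, an entry for each row: "xyz": the shift along the world's x, y, z in mm, a list of three; "spin": the turn about the world's z in degrees. In form: {"xyz": [[tx, ty, tz], ...], "spin": [spin, ...]}. A call has 1 to 20 rows; each row shifts and turns the commanded pose from where the row before left it; what a row does not reach is not made up. A row lasts 1/10 s, in which the tool goes at most 50 mm and 8.59 degrees, less where a joint would pass 70% of its speed; a pose out of reach is approached as far as the arm can. A call with a gripper value outside its range is refused whole. "jaw" is the opening, from -1 (shut) to 1 (fully open), set as the call begins (left out, the last holds). The fingers move at their own pace and stop on an object; "squeeze" is the grip in N (left out, the last holds). Time passes only in rows, so rows that do not move let the fingers close. It gives the time, the measured TCP pose, the force, the opening and the grip force at its end, in the units of the state.
- observe(): the state, without advancing time (a new reading comes with each control period).
- read_camera(name): name is "scene" or "side" or "wrist"; returns a dict with "img" (420x560x3 uint8, red, green, blue), "depth" (420x560 float32, m along the optical axis (not along the pixel's ray), 0 where there is no reading), "fx", "fy", "cx", "cy" (pixels), "world_from_camera" (4x4, takes a point from camera to world coordinates). Camera axes: x right, y up, looking along -z (the intrinsics and any distortion apply to the point x, -y, -z); pixel columns grow to the right and rows downward; lengths in m; the calibration is good to about 2 mm. A picture is of the moment at which its call begins.
- hand_in(): hands the job in; it is judged then, once.
The state is a dict: "time": time; "qpos": joint angles; "qvel": joint speeds; "joint_efforts": joint torques, N m; "tool_pos": TCP position; "tool_rot": TCP orientation; "contact_force": force on the tool from outside, world axes, zero at the start; "torque": the same for the moment, N m; "opening": finger opening in m; "grip_force": force on a finger pad.
Only numpy, scipy, OpenCV 4.12 (cv2) and the standard library are available. Lean on these libraries where they do the work, as an engineer would, in place of code of your own. Each camera call takes 0.05 s, during which the arm holds its last target. There are 200 camera calls.

## Working session

There is one attempt and no reset: what is moved stays moved. The work goes in short steps, Python scripts to look and compute and a tool call to move; the robot and the scene stay as the last step left them, time stands still between calls to the robot, and variables do not carry over. Pictures are saved under pics/ and viewed, at most 10 in all, crops included, and the job is handed in when it is done.

Besides the shell and the picture viewer there is one more tool, called after "Call:" as name(argument=value, ...), one argument or row to a line, values as JSON. arm_command: Moves the arm, as the interface text tells. Its arguments: {"type":"object","properties":{"xyz":{"type":"array","items":{"type":"array","items":{"type":"number"}}},"spin":{"type":"array","items":{"type":"number"}},"jaw":{"type":"number"},"squeeze":{"type":"number"}},"required":["xyz","spin"]}

```bash
mkdir -p pics
cat > h.py <<'E'
from cell import *
import numpy as np, cv2
def px2w(c,u,v,d):
    p=np.array([(u-c["cx"])/c["fx"]*d,-(v-c["cy"])/c["fy"]*d,-d,1.0]); return (c["world_from_camera"]@p)[:3]
def cloud(c):
    d=c["depth"]; v,u=np.mgrid[:d.shape[0],:d.shape[1]]
    P=np.stack([(u-c["cx"])/c["fx"]*d,-(v-c["cy"])/c["fy"]*d,-d,np.ones_like(d)],-1)
    W=(P@c["world_from_camera"].T)[...,:3]; W[d==0]=np.nan; return W
E
python3 - <<'E'
from h import *
import pickle
cs={n:read_camera(n) for n in("scene","side","wrist")}
pickle.dump(cs,open("c0.pkl","wb"))
for n,c in cs.items():
    print(n,{k:(v if np.isscalar(v) else None) for k,v in c.items()},c["world_from_camera"].round(3).tolist())
cv2.imwrite("pics/a.png",cs["scene"]["img"][...,::-1]);cv2.imwrite("pics/b.png",cs["side"]["img"][...,::-1])
print(observe())
E
```

```text
scene {'img': None, 'depth': None, 'fx': 523.3274295325334, 'fy': 523.3274295325334, 'cx': 279.6918830910808, 'cy': 199.26834937051268, 'world_from_camera': None} [[0.885, -0.341, 0.316, 0.96], [0.464, 0.626, -0.627, -0.835], [0.016, 0.702, 0.712, 0.969], [0.0, 0.0, 0.0, 1.0]]
side {'img': None, 'depth': None, 'fx': 463.4356797149899, 'fy': 463.4356797149899, 'cx': 275.0741420237778, 'cy': 207.17142396785135, 'world_from_camera': None} [[-0.977, 0.134, -0.164, 0.42], [-0.211, -0.655, 0.725, 0.67], [-0.01, 0.743, 0.669, 0.774], [0.0, 0.0, 0.0, 1.0]]
wrist {'img': None, 'depth': None, 'fx': 301.5369619329581, 'fy': 301.5369619329581, 'cx': 282.1574799872413, 'cy': 213.85795690022093, 'world_from_camera': None} [[0.434, 0.863, 0.258, 0.298], [-0.901, 0.417, 0.122, -0.439], [-0.002, -0.285, 0.958, 0.384], [0.0, 0.0, 0.0, 1.0]]
{'time': 0.15, 'qpos': array([-1.26800278e+00,  3.42538504e-01,  1.52474475e+00, -2.94178883e-05,
        1.27542963e+00, -1.45993272e-01]), 'qvel': array([ 5.34121907e-05, -2.74379241e-03, -2.84589071e-03,  2.68592762e-03,
       -1.56097489e-03, -7.10625071e-04]), 'joint_efforts': array([ 2.19709742e-03, -4.31470978e+01, -2.44352245e+01,  7.19275209e-02,
        5.36792167e-02, -9.54850339e-05]), 'tool_pos': array([ 0.22777465, -0.47291161,  0.40423551]), 'tool_rot': array([-3.14048025e+00, -1.35130126e-04,  4.48795322e-01]), 'contact_force': array([-0.29493999, -0.14942581,  0.08650858]), 'torque': array([-0.0187092 ,  0.02366225,  0.03363132]), 'grip_force': 0.0, 'opening': 0.09189028525043681}
```

View pics/a.png

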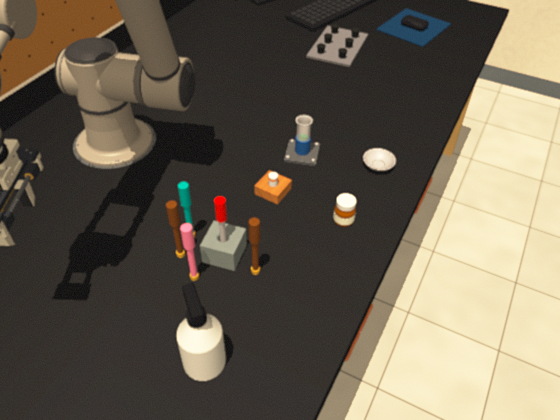

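View pics/b.png

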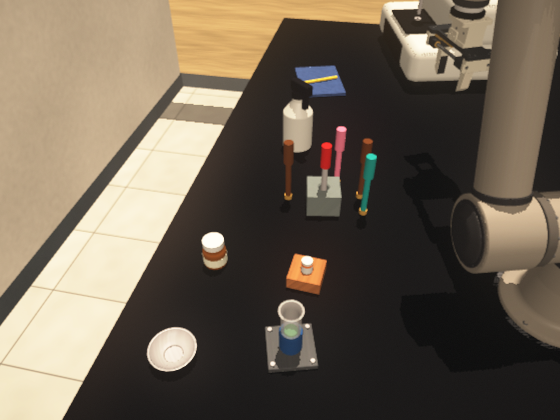

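Scene image candidates for the rod: red (221,207) standing in the grey stand (224,243), turquoise (184,190), brown (174,215), brown (254,230) and pink (188,235). I choose the red one. The plug is at (273,179) in the orange-brown block, the tube at (303,135), the jar at (345,209), the dish at (379,160) and the spray bottle at (202,345).

```bash
cat > m.py <<'E'
from h import *
import pickle
from scipy.optimize import least_squares
cs=pickle.load(open("c0.pkl","rb"))
def circ(p,r):
    s=least_squares(lambda c:np.hypot(*(p-c).T)-r,p.mean(0),loss="soft_l1",f_scale=.002); return s.x
def ray(c,u,v,z):
    o=c["world_from_camera"][:3,3]; d=px2w(c,u,v,1.)-o; return o+d*(z-o[2])/d[2]
for n in("scene","side"):
    c=cs[n];W=cloud(c);hsv=cv2.cvtColor(c["img"],cv2.COLOR_RGB2HSV);h,s,v=[hsv[...,i].astype(int) for i in range(3)]
    x,y,z=W[...,0],W[...,1],W[...,2]
    red=((h<4)|(h>176))&(s>200)&(v>110)&(z>.1)&(z<.2)
    P=W[red];print(n,"red",len(P),P.min(0).round(3),P.max(0).round(3))
    side=P[(P[:,2]<.172)];print("  rod circ",circ(side[:,:2],.012).round(4))
    top=P[P[:,2]>.177];print("  rod top",top[:,:2].mean(0).round(4) if len(top) else None)
    rc=circ(side[:,:2],.012)
    dist=np.hypot(x-rc[0],y-rc[1])
    st=(abs(z-.06)<.004)&(dist<.06);q=W[st][:,:2];r=cv2.minAreaRect((q*1000).astype(np.float32));print("  stand",r)
    # block top
    b=(abs(z-.03)<.004)&(h>4)&(h<20)&(s>150)&(x>.4)
    q=W[b][:,:2];r=cv2.minAreaRect((q*1000).astype(np.float32));print("  block",len(q),r)
    bc=np.array(r[0])/1000
    d2=np.hypot(x-bc[0],y-bc[1])
    p=W[(d2<.03)&(z>.036)&(z<.053)];print("  plug",len(p),circ(p[:,:2],.012).round(4))
    p=W[(d2<.03)&(z>.0555)&(z<.063)];print("  plugtop",len(p),p.mean(0).round(4))
    bl=(h>95)&(h<125)&(s>150)&(z>.012)&(z<.062)&(x>.4)&(x<.8)&(y<.3)
    p=W[bl];print("  sleeve",len(p),p.min(0).round(3),p.max(0).round(3),circ(p[:,:2],.0215).round(4))
    tc=circ(p[:,:2],.0215)
    d3=np.hypot(x-tc[0],y-tc[1])
    f=(abs(z-.012)<.004)&(d3<.075);q=W[f][:,:2];print("  foot",len(q),cv2.minAreaRect((q*1000).astype(np.float32)))
    p=W[(d3<.035)&(z>.112)&(z<.13)];print("  rim",len(p),p.mean(0).round(4) if len(p) else 0,circ(p[:,:2],.021) if len(p) else 0)
    for nm,m in dict(turq=(h>75)&(h<95)&(s>150)&(v>60),pink=(h>160)&(h<177)&(s>80)&(s<200)&(v>120),brown=(h<14)&(s>120)&(v>25)&(v<110)).items():
        m=m&(z>.1)&(z<.25)&(x>.3)&(x<.9)&(abs(y)<.6)
        k,l=cv2.connectedComponents(m.astype(np.uint8))
        for i in range(1,k):
            p=W[l==i]
            if len(p)>40: print("  ",nm,len(p),circ(p[:,:2],.012).round(3),p[:,2].max().round(3))
    for nm,u,vv in [("jar",345,205),("dish",379,160),("spray",202,345)] if n=="scene" else [("jar",214,245),("dish",172,350),("spray",298,125)]:
        print("  ",nm,W[vv,u].round(3))
E
python3 m.py
python3 - <<'E'
from h import *
import pickle
cs=pickle.load(open("c0.pkl","rb"))
a=cs["scene"]["img"][105:285,150:330];b=cs["side"]["img"][120:380,240:400]
a=cv2.resize(a,(560,560),interpolation=3)[...,::-1];b=cv2.resize(b,(240,390))[...,::-1]
o=np.zeros((560,800,3),np.uint8);o[:,:560]=a;o[:390,560:]=b
cv2.imwrite("pics/c.png",o)
E
```

```text
scene red 251 [ 0.488 -0.217  0.122] [ 0.512 -0.193  0.183]
  rod circ [ 0.4983 -0.2027]
  rod top [ 0.4991 -0.205 ]
  stand ((498.6221008300781, -204.041015625), (81.54736328125, 83.730224609375), 10.818516731262207)
  block 394 ((565.0604858398438, -113.45976257324219), (347.5837707519531, 258.6398010253906), 79.82353210449219)m.py:6: RuntimeWarning: Mean of empty slice.
  s=least_squares(lambda c:np.hypot(*(p-c).T)-r,p.mean(0),loss="soft_l1",f_scale=.002); return s.x
  ret = um.true_divide(
Traceback (most recent call last):
  File "m.py", line 24, in <module>
    p=W[(d2<.03)&(z>.036)&(z<.053)];print("  plug",len(p),circ(p[:,:2],.012).round(4))
                                                          ~~~~^^^^^^^^^^^^^^
  File "m.py", line 6, in circ
    s=least_squares(lambda c:np.hypot(*(p-c).T)-r,p.mean(0),loss="soft_l1",f_scale=.002); return s.x
ValueError: Initial guess is outside of provided bounds
```

View pics/c.png

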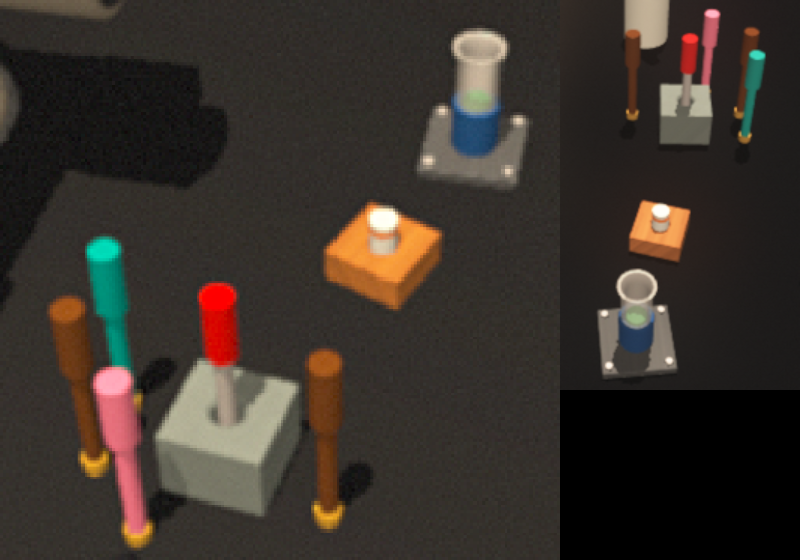

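The crop confirms that the red-handled rod (218,325 in the crop) stands in the grey stand. The look-alikes stand around it, and the plug is in the block. The block mask also picked up the jar, so I'll take the largest component only.

```bash
sed -i 's/    q=W\[b\]\[:,:2\];r=/    k,l,stt,_=cv2.connectedComponentsWithStats((b).astype(np.uint8));b=l==1+np.argmax(stt[1:,4]);q=W[b][:,:2];r=/' m.py; python3 m.py
```

```text
scene red 251 [ 0.488 -0.217  0.122] [ 0.512 -0.193  0.183]
  rod circ [ 0.4983 -0.2027]
  rod top [ 0.4991 -0.205 ]
  stand ((498.6221008300781, -204.041015625), (81.54736328125, 83.730224609375), 10.818516731262207)
  block 365 ((500.0519104003906, 34.46824264526367), (75.17382049560547, 72.6329345703125), 87.10639190673828)
  plug 48 [0.4993 0.0364]
  plugtop 41 [0.5003 0.0342 0.0579]
  sleeve 158 [0.486 0.181 0.015] [0.523 0.21  0.061] [0.5002 0.2087]
  foot 452 ((502.0210266113281, 206.34829711914062), (89.27715301513672, 95.70083618164062), 16.599199295043945)
  rim 102 [0.5006 0.2093 0.1171] [0.50163395 0.20559657]
   turq 264 [ 0.397 -0.194] 0.172
   pink 70 [ 0.474 -0.286] 0.171
   brown 166 [ 0.409 -0.254] 0.167
   brown 145 [ 0.588 -0.213] 0.168
   jar [0.708 0.013 0.07 ]
   dish [0.705 0.284 0.004]
   spray [ 0.631 -0.477  0.119]
side red 229 [ 0.485 -0.211  0.122] [ 0.506 -0.185  0.183]
  rod circ [ 0.4954 -0.2009]
  rod top [ 0.4956 -0.1989]
  stand ((494.9967041015625, -199.21168518066406), (80.52232360839844, 82.06368255615234), 9.68201732635498)
  block 690 ((496.4453125, 39.048343658447266), (73.63844299316406, 70.0775375366211), 86.1044921875)
  plug 62 [0.4965 0.0385]
  plugtop 76 [0.4966 0.0405 0.0578]
  sleeve 9 [0.479 0.214 0.019] [0.503 0.232 0.06 ] [0.5001 0.2108]
  foot 1481 ((498.0095520019531, 211.06381225585938), (90.24217987060547, 91.47315216064453), 16.73063087463379)
  rim 284 [0.4988 0.2088 0.1178] [0.4979905  0.21243787]
   turq 269 [ 0.394 -0.192] 0.172
   brown 149 [ 0.406 -0.252] 0.169
   brown 208 [ 0.585 -0.211] 0.17
   jar [0.692 0.048 0.07 ]
   dish [0.712 0.262 0.006]
   spray [ 0.597 -0.412  0.091]
```

Call:
arm_command(
  xyz=[
    [10,20,0],
    [20,40,0],
    [21,40,0],
    [21,40,0],
    [21,40,0],
    [21,40,0],
    [21,40,0],
    [21,40,0],
    [21,40,0],
    [21,40,0],
    [21,40,0],
    [21,40,0],
    [20,30,0],
    [10,20,0],
    [0,0,0],
    [0,0,0],
    [0,0,0],
  ],
  spin=[-1,-2,-2,-2,-2,-2,-2,-2,-2,-2,-2,-2,-2,-0.7,0,0,0],
  jaw=0.1,
)

```text
time: 1.85
tool_pos: [0.4974, 0.0362, 0.4046]
tool_rot: [3.141, 0.001, -0.0]
contact_force: [-0.2, -0.4, 0.4]
opening: 0.0501
grip_force: 0.0
```

Run:
```python
from h import *
c=read_camera("wrist");W=cloud(c);o=observe();print(o["tool_pos"],o["tool_rot"],o["opening"],o["contact_force"])
cv2.imwrite("pics/d.png",c["img"][...,::-1])
for lo,hi in((.054,.064),(.036,.052)):
    m=(W[...,2]>lo)&(W[...,2]<hi)&(np.hypot(W[...,0]-.498,W[...,1]-.0375)<.03)
    print(m.sum(),W[m].mean(0).round(4),W[m].min(0).round(4),W[m].max(0).round(4))
m=(W[...,2]>.115)&(W[...,2]<.125)&(np.hypot(W[...,0]-.5,W[...,1]-.209)<.04)
print("rim",m.sum(),W[m].mean(0).round(4) if m.any() else 0)
```

```text
[0.49744424 0.03606151 0.40471988] [ 3.14125568e+00  3.39655170e-04 -9.17570945e-04] 0.0505369428693621 [0.11822616 0.30856734 0.6898584 ]
349 [0.5005 0.0386 0.058 ] [0.4883 0.0268 0.0542] [0.5115 0.0502 0.0601]
51 [0.5088 0.0381 0.0461] [0.4988 0.0267 0.037 ] [0.5122 0.0505 0.0519]
rim 994 [0.5011 0.2126 0.1192]
```

View pics/d.png

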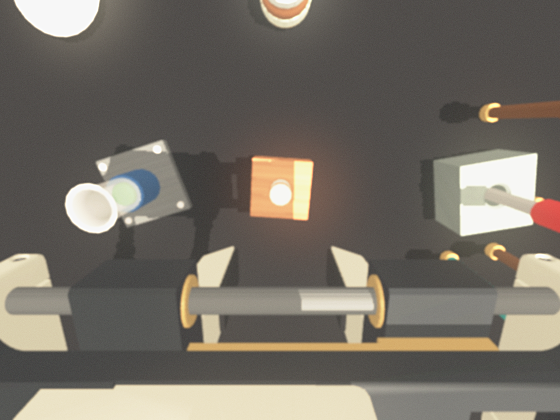

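The wrist image shows the plug at (280,192) in the block with the jaws centred over it, the tube rim at (92,208) and the red rod at (545,213). The wrist position agrees with the other two cameras to within about 3 mm, so I'll descend.

Call:
arm_command(
  xyz=[
    [1.5,2,-20],
    [0,0,-40],
    [0,0,-40],
    [0,0,-35],
    [0,0,-20],
    [0,0,-15],
    [0,0,-10],
    [0,0,-7],
    [0,0,0],
    [0,0,0],
  ],
  spin=[0,0,0,0,0,0,0,0,0,0],
)

```text
time: 2.9
tool_pos: [0.4995, 0.0388, 0.2183]
tool_rot: [3.141, -0.001, -0.0]
contact_force: [-0.3, 0.3, -0.2]
opening: 0.0505
grip_force: 0.0
```

Call:
arm_command(
  xyz=[
    [0,0,0],
    [0,0,0],
    [0,0,0],
    [0,0,0],
    [0,0,0],
    [0,0,0],
    [0,0,0],
    [0,0,0],
  ],
  spin=[0,0,0,0,0,0,0,0],
  jaw=-1,
  squeeze=12,
)

```text
time: 3.7
tool_pos: [0.4994, 0.039, 0.218]
tool_rot: [3.142, -0.0, 0.0]
contact_force: [-0.4, 0.1, 3.8]
opening: 0.0236
grip_force: 12.0
```

Call:
arm_command(
  xyz=[
    [0,0,10],
    [0,0,30],
    [0,0,40],
    [0,0,40],
    [0,0,15],
    [0,20,0],
    [0,35,0],
    [0,40,0],
    [0,40,0],
    [0,26,0],
    [0.5,10,0],
    [0,0,0],
    [0,0,0],
  ],
  spin=[0,0,0,0,0,0,0,0,0,0,0,0,0],
)

```text
time: 5.0
tool_pos: [0.4998, 0.2093, 0.3528]
tool_rot: [3.141, 0.0, 0.0]
contact_force: [-0.2, -0.4, -0.9]
opening: 0.0235
grip_force: 12.0
```

Run:
```python
from h import *
cs={n:read_camera(n) for n in("scene","side","wrist")};o=observe();print(o["tool_pos"],o["opening"],o["contact_force"])
ims=[]
for n in("scene","side"):
    c=cs[n];W=cloud(c);M=np.linalg.inv(c["world_from_camera"]);p=M@[.5,.21,.14,1];u=int(c["cx"]+c["fx"]*p[0]/-p[2]);v=int(c["cy"]-c["fy"]*p[1]/-p[2])
    ims.append(cv2.resize(c["img"][max(0,v-50):v+50,u-50:u+50],(400,400),interpolation=3))
    x,y,z=[W[...,i] for i in range(3)];d=np.hypot(x-.5,y-.21)
    m=(d<.04)&(z>.108)&(z<.124);print(n,"rim",m.sum(),W[m].min(0).round(4),W[m].max(0).round(4))
    m=(d<.03)&(z>.142)&(z<.158);print("  plug",m.sum(),W[m].min(0).round(4),W[m].max(0).round(4)) if m.any() else 0
cv2.imwrite("pics/e.png",np.hstack(ims)[...,::-1])
```

```text
[0.49997492 0.20880729 0.35282721] 0.02388249207946517 [ 1.89539244 -0.06473262 -1.12018501]
scene rim 130 [0.4779 0.1805 0.1083] [0.5242 0.2335 0.1234]
  plug 1 [0.4992 0.1975 0.1572] [0.4992 0.1975 0.1572]
side rim 146 [0.4759 0.203  0.1081] [0.5208 0.2342 0.1223]
```

View pics/e.png

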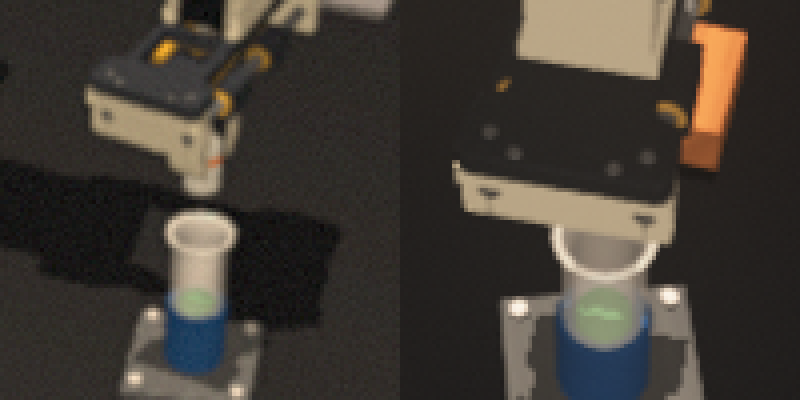

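The left view shows the plug in the jaws at (203,175), directly above the mouth at (203,232). Lowering it.

Call:
arm_command(
  xyz=[
    [0,1,-15],
    [0,0,-15],
    [0,0,-7],
    [0,0,-5],
    [0,0,-4],
    [0,0,-3],
    [0,0,0],
    [0,0,0],
  ],
  spin=[0,0,0,0,0,0,0,0],
)

```text
time: 5.95
tool_pos: [0.4999, 0.211, 0.3041]
tool_rot: [-3.142, -0.001, 0.0]
contact_force: [-0.2, -0.5, -0.8]
opening: 0.0232
grip_force: 12.0
```

No contact during the descent. Opening the jaws, then rising.

Call:
arm_command(
  xyz=[
    [0,0,0],
    [0,0,0],
    [0,0,0],
    [0,0,0],
    [0,0,0],
    [0,0,0],
  ],
  spin=[0,0,0,0,0,0],
  jaw=0.1,
)

```text
time: 6.55
tool_pos: [0.4998, 0.211, 0.3038]
tool_rot: [3.141, -0.0, 0.0]
contact_force: [0.1, -0.2, -0.8]
opening: 0.0502
grip_force: 0.0
```

Call:
arm_command(
  xyz=[
    [0,0,15],
    [0,0,30],
    [0,0,30],
    [0,0,20],
    [0,0,5],
    [0,-20,0],
    [0,-40,0],
    [0,-40,0],
    [0,-45,0],
    [0,-45,0],
    [0,-45,0],
    [0,-45,0],
    [0,-45,0],
    [0,-40,0],
    [0,-30,0],
    [-2,-18,0],
    [0,0,0],
    [0,0,0],
  ],
  spin=[0,0,0,0,0,0,0,0,0,0,0,0,0,0,0,0,0,0],
)

```text
time: 8.35
tool_pos: [0.4976, -0.2019, 0.4027]
tool_rot: [-3.14, 0.002, -0.001]
contact_force: [-0.1, 0.5, 0.9]
opening: 0.0507
grip_force: 0.0
```

Run:
```python
from h import *
cs={n:read_camera(n) for n in("scene","side","wrist")};o=observe();print(o["tool_pos"],o["tool_rot"],o["opening"],o["contact_force"])
ims=[]
for n in("scene","side"):
    c=cs[n];W=cloud(c);M=np.linalg.inv(c["world_from_camera"]);p=M@[.5,.21,.09,1];u=int(c["cx"]+c["fx"]*p[0]/-p[2]);v=int(c["cy"]-c["fy"]*p[1]/-p[2])
    ims.append(cv2.resize(c["img"][v-35:v+35,u-35:u+35],(400,400),interpolation=3))
c=cs["wrist"];W=cloud(c)
hsv=cv2.cvtColor(c["img"],cv2.COLOR_RGB2HSV);m=((hsv[...,0]<4)|(hsv[...,0]>176))&(hsv[...,1]>180)&(W[...,2]>.1)
P=W[m];print("rod",len(P),P.min(0).round(4),P.max(0).round(4));T=P[P[:,2]>.175];print(len(T),T.mean(0),T.min(0),T.max(0))
cv2.imwrite("pics/f.png",np.hstack(ims)[...,::-1])
```

```text
[ 0.49790445 -0.20094307  0.40346654] [-3.14114972e+00  4.75264007e-04  1.51914090e-03] 0.05029434986654229 [-0.08213033 -0.06303169 -0.16915998]Traceback (most recent call last):
  File "<stdin>", line 9, in <module>
    return umr_minimum(a, axis, None, out, keepdims, initial, where)
ValueError: zero-size array to reduction operation minimum which has no identity
```

Run:
```python
from h import *
cs={n:read_camera(n) for n in("scene","side","wrist")}
ims=[]
for n in("scene","side"):
    c=cs[n];M=np.linalg.inv(c["world_from_camera"]);p=M@[.5,.21,.09,1];u=int(c["cx"]+c["fx"]*p[0]/-p[2]);v=int(c["cy"]-c["fy"]*p[1]/-p[2])
    ims.append(cv2.resize(c["img"][v-35:v+35,u-35:u+35],(280,280),interpolation=3))
o=np.hstack([np.vstack(ims),cv2.resize(cs["wrist"]["img"],(520,390)) if 0 else np.pad(cv2.resize(cs["wrist"]["img"],(520,390)),((0,170),(0,0),(0,0)))])
cv2.imwrite("pics/f.png",o[...,::-1])
```

```text
(no output)
```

View pics/f.png

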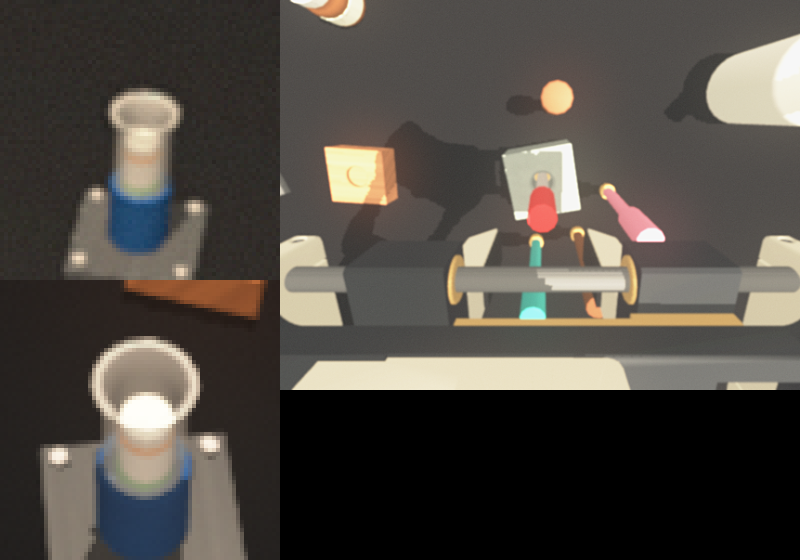

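The plug sits upright in the tube on the disc (left views). The wrist view shows the red rod at about (540,205), between the fingers. I'll measure it in that view.

Run:
```python
from h import *
c=read_camera("wrist");W=cloud(c);hsv=cv2.cvtColor(c["img"],cv2.COLOR_RGB2HSV).astype(int)
m=((hsv[...,0]<8)|(hsv[...,0]>172))&(hsv[...,1]>120)&(W[...,2]>.1)&(np.hypot(W[...,0]-.497,W[...,1]+.2017)<.03)
P=W[m];print(len(P),P.min(0).round(4),P.max(0).round(4));T=P[P[:,2]>.176];print(len(T),T.mean(0),T.min(0),T.max(0))
m=(abs(W[...,2]-.06)<.004)&(np.hypot(W[...,0]-.497,W[...,1]+.2017)<.06);print(cv2.minAreaRect((W[m][:,:2]*1000).astype(np.float32)))
```

```text
1214 [ 0.4874 -0.2122  0.1251] [ 0.511  -0.1892  0.1819]
782 [ 0.49995984 -0.20078162  0.17995195] [ 0.48744504 -0.21215424  0.17600816] [ 0.51097894 -0.18960099  0.1819358 ]
((498.9956970214844, -200.65640258789062), (80.35015106201172, 80.1006088256836), 10.002729415893555)
```

Call:
arm_command(
  xyz=[
    [0.7,0,-15],
    [0,0,-25],
    [0,0,-20],
    [0,0,-15],
    [0,0,-10],
    [0,0,-7],
    [0,0,0],
    [0,0,0],
  ],
  spin=[0,0,0,0,0,0,0,0],
)

```text
time: 9.5
tool_pos: [0.4987, -0.202, 0.3123]
tool_rot: [3.141, -0.001, 0.0]
contact_force: [0.3, -0.5, -0.4]
opening: 0.0503
grip_force: 0.0
```

Call:
arm_command(
  xyz=[
    [0,0,0],
    [0,0,0],
    [0,0,0],
    [0,0,0],
    [0,0,0],
    [0,0,0],
    [0,0,0],
    [0,0,0],
  ],
  spin=[0,0,0,0,0,0,0,0],
  jaw=-1,
  squeeze=50,
)

```text
time: 10.3
tool_pos: [0.4986, -0.202, 0.3119]
tool_rot: [3.141, -0.0, 0.0]
contact_force: [0.1, 0.1, 2.7]
opening: 0.0236
grip_force: 50.0
```

Call:
arm_command(
  xyz=[
    [0,0,10],
    [0,0,20],
    [0,0,30],
    [0,0,40],
    [0,0,30],
    [0,0,10],
    [0,15,0],
    [0,30,0],
    [0,40,0],
    [0,45,0],
    [0,45,0],
    [0,45,0],
    [0,45,0],
    [0,45,0],
    [0,40,0],
    [0,30,0],
    [1.5,20,0],
    [0,12,0],
    [0,0,0],
    [0,0,0],
  ],
  spin=[0,0,0,0,0,0,0,0,0,0,0,0,0,0,0,0,0,0,0,0],
)

```text
time: 12.3
tool_pos: [0.4998, 0.2096, 0.4508]
tool_rot: [3.141, 0.002, 0.0]
contact_force: [1.0, -0.5, -1.7]
opening: 0.0235
grip_force: 50.0
```

Run:
```python
from h import *
cs={n:read_camera(n) for n in("scene","side","wrist")};o=observe();print(o["tool_pos"],o["opening"],o["contact_force"],o["torque"])
ims=[]
for n in("scene","side"):
    c=cs[n];W=cloud(c);M=np.linalg.inv(c["world_from_camera"]);p=M@[.5,.21,.15,1];u=int(c["cx"]+c["fx"]*p[0]/-p[2]);v=int(c["cy"]-c["fy"]*p[1]/-p[2])
    ims.append(cv2.resize(c["img"][max(v-50,0):v+50,u-50:u+50],(400,400),interpolation=3))
    x,y,z=[W[...,i] for i in range(3)];d=np.hypot(x-.5,y-.21)
    for lo,hi in((.112,.124),(.15,.165),(.17,.22)):
        m=(d<.03)&(z>lo)&(z<hi);print(n,lo,m.sum(),W[m].min(0).round(4),W[m].max(0).round(4)) if m.any() else 0
cv2.imwrite("pics/g.png",np.hstack(ims)[...,::-1])
```

```text
[0.5000804  0.20900457 0.45161388] 0.0234991340485381 [-0.64651164 -0.43218624 -1.96078698] [0.03051485 0.05072775 0.02248366]
scene 0.112 104 [0.4787 0.1844 0.1121] [0.5239 0.2337 0.1234]
scene 0.15 43 [0.4897 0.1924 0.1505] [0.5089 0.2117 0.1642]
scene 0.17 91 [0.4933 0.1967 0.1708] [0.507  0.2115 0.2198]
side 0.112 247 [0.4759 0.1905 0.112 ] [0.5204 0.2349 0.1231]
side 0.15 88 [0.487  0.2041 0.1503] [0.5061 0.2203 0.1645]
side 0.17 181 [0.4897 0.2085 0.1706] [0.5028 0.2178 0.2199]
```

View pics/g.png

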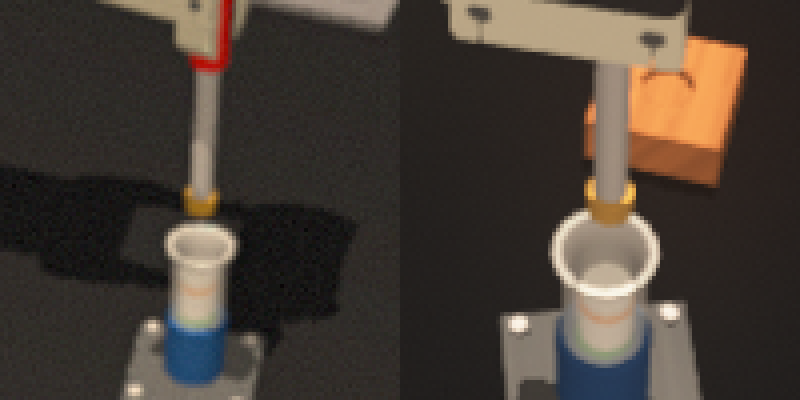

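The rod hangs upright above the mouth, with the brass foot at (203,200) and the rim at (203,245) in the left view. In both views it sits about 2 mm off in x and 1.5 mm off in y, so I'll correct that and enter.

Call:
arm_command(
  xyz=[
    [1,1,-5],
    [1,0.5,-10],
    [0,0,-8],
    [0,0,-4],
    [0,0,-2],
    [0,0,-2],
    [0,0,-2],
    [0,0,0],
    [0,0,0],
  ],
  spin=[0,0,0,0,0,0,0,0,0],
)

```text
time: 13.35
tool_pos: [0.502, 0.2115, 0.4189]
tool_rot: [3.142, -0.0, 0.0]
contact_force: [-0.1, -0.5, -1.4]
opening: 0.0234
grip_force: 50.0
```

Call:
arm_command(
  xyz=[
    [0,0,-1],
    [0,0,-1.5],
    [0,0,-1.5],
    [0,0,-1.5],
    [0,0,-1.5],
    [0,0,-1],
    [0,0,0],
  ],
  spin=[0,0,0,0,0,0,0],
)

```text
time: 14.05
tool_pos: [0.502, 0.2115, 0.4105]
tool_rot: [3.141, 0.0, 0.0]
contact_force: [0.3, 0.3, -1.8]
opening: 0.0237
grip_force: 50.0
```

Call:
arm_command(
  xyz=[
    [0,0,-1],
    [0,0,-1],
    [0,0,-1],
    [0,0,-1],
    [0,0,-1],
    [0,0,-1],
    [0,0,0],
  ],
  spin=[0,0,0,0,0,0,0],
)

```text
time: 14.75
tool_pos: [0.502, 0.2115, 0.4046]
tool_rot: [3.141, 0.0, 0.0]
contact_force: [0.2, 0.5, -1.4]
opening: 0.0234
grip_force: 50.0
```

Call:
arm_command(
  xyz=[
    [0,0,-1],
    [0,0,-1],
    [0,0,-1],
    [0,0,-1],
    [0,0,-1],
    [0,0,0],
  ],
  spin=[0,0,0,0,0,0],
)

```text
time: 15.35
tool_pos: [0.502, 0.2115, 0.3996]
tool_rot: [3.141, 0.0, 0.0]
contact_force: [1.2, 0.1, -2.1]
opening: 0.0234
grip_force: 50.0
```

Call:
arm_command(
  xyz=[
    [0,0,-1],
    [0,0,-1],
    [0,0,-1],
    [0,0,-1],
    [0,0,-1],
    [0,0,0],
  ],
  spin=[0,0,0,0,0,0],
)

```text
time: 15.95
tool_pos: [0.502, 0.2115, 0.3948]
tool_rot: [-3.142, -0.0, 0.0]
contact_force: [-1.1, -1.0, 3.2]
opening: 0.0228
grip_force: 50.0
```

Contact made, with about 5 N on the plug and the disc sliding. The disc should travel 30–36 mm in all, so I'll drive it in stages.

Call:
arm_command(
  xyz=[
    [0,0,-1],
    [0,0,-1],
    [0,0,-1],
    [0,0,-1],
    [0,0,-1],
    [0,0,-1],
    [0,0,-1],
    [0,0,-1],
    [0,0,-1],
    [0,0,-1],
    [0,0,0],
  ],
  spin=[0,0,0,0,0,0,0,0,0,0,0],
)

```text
time: 17.05
tool_pos: [0.502, 0.2115, 0.3845]
tool_rot: [3.142, 0.0, 0.0]
contact_force: [0.8, -0.3, 2.5]
opening: 0.0235
grip_force: 50.0
```

Call:
arm_command(
  xyz=[
    [0,0,-1],
    [0,0,-1],
    [0,0,-1],
    [0,0,-1],
    [0,0,-1],
    [0,0,-1],
    [0,0,-1],
    [0,0,-1],
    [0,0,-1],
    [0,0,-1],
    [0,0,0],
  ],
  spin=[0,0,0,0,0,0,0,0,0,0,0],
)

```text
time: 18.15
tool_pos: [0.502, 0.2115, 0.3745]
tool_rot: [3.142, 0.0, 0.0]
contact_force: [0.1, 0.3, 1.7]
opening: 0.023
grip_force: 50.0
```

Call:
arm_command(
  xyz=[
    [0,0,-1],
    [0,0,-1],
    [0,0,-1],
    [0,0,-1],
    [0,0,0],
  ],
  spin=[0,0,0,0,0],
)

```text
time: 18.65
tool_pos: [0.502, 0.2115, 0.3705]
tool_rot: [3.141, 0.0, 0.0]
contact_force: [0.0, 0.0, 1.8]
opening: 0.0235
grip_force: 50.0
```

Call:
arm_command(
  xyz=[
    [0,0,-0.7],
    [0,0,-0.7],
    [0,0,-0.6],
    [0,0,0],
  ],
  spin=[0,0,0,0],
)

```text
time: 19.05
tool_pos: [0.502, 0.2115, 0.3686]
tool_rot: [3.141, 0.0, 0.0]
contact_force: [0.0, -0.7, 2.5]
opening: 0.0235
grip_force: 50.0
```

Call:
arm_command(
  xyz=[
    [0,0,-0.7],
    [0,0,-0.7],
    [0,0,-0.6],
    [0,0,0],
  ],
  spin=[0,0,0,0],
)

```text
time: 19.45
tool_pos: [0.502, 0.2115, 0.3669]
tool_rot: [3.142, -0.0, 0.0]
contact_force: [0.3, 1.1, 4.0]
opening: 0.0234
grip_force: 50.0
```

Call:
arm_command(
  xyz=[
    [0,0,-0.5],
    [0,0,-0.5],
    [0,0,0],
    [0,0,0],
  ],
  spin=[0,0,0,0],
)

```text
time: 19.85
tool_pos: [0.5021, 0.2115, 0.3663]
tool_rot: [-3.142, -0.001, 0.0]
contact_force: [-0.4, 0.3, 6.0]
opening: 0.0236
grip_force: 50.0
```

Call:
arm_command(
  xyz=[
    [0,0,-0.5],
    [0,0,-0.5],
    [0,0,0],
    [0,0,0],
  ],
  spin=[0,0,0,0],
)

```text
time: 20.25
tool_pos: [0.5021, 0.2115, 0.3657]
tool_rot: [-3.141, -0.001, 0.0]
contact_force: [-1.0, -0.2, 9.6]
opening: 0.0233
grip_force: 50.0
```

Call:
arm_command(
  xyz=[
    [0,0,-0.5],
    [0,0,-0.6],
    [0,0,0],
    [0,0,0],
  ],
  spin=[0,0,0,0],
)

```text
time: 20.65
tool_pos: [0.5021, 0.2115, 0.3651]
tool_rot: [-3.141, -0.002, 0.0]
contact_force: [-1.0, -0.5, 11.8]
opening: 0.0234
grip_force: 50.0
```

Call:
arm_command(
  xyz=[
    [0,0,-0.5],
    [0,0,0],
    [0,0,0],
    [0,0,0],
  ],
  spin=[0,0,0,0],
)

```text
time: 21.05
tool_pos: [0.5021, 0.2115, 0.3648]
tool_rot: [-3.141, -0.002, 0.0]
contact_force: [-1.3, -0.3, 13.0]
opening: 0.0235
grip_force: 50.0
```

About 15 N on the plug (13 N measured plus 1.8 N rod weight), rising about 5 N/mm, so it has bottomed. Holding.

Call:
arm_command(
  xyz=[
    [0,0,-0.2],
    [0,0,0],
    [0,0,0],
    [0,0,0],
    [0,0,0],
    [0,0,0],
    [0,0,0],
    [0,0,0],
  ],
  spin=[0,0,0,0,0,0,0,0],
)

```text
time: 21.85
tool_pos: [0.5021, 0.2115, 0.3647]
tool_rot: [-3.141, -0.003, 0.0]
contact_force: [-1.6, -0.5, 13.0]
opening: 0.0234
grip_force: 50.0
```

Call:
arm_command(
  xyz=[
    [0,0,0],
    [0,0,0],
    [0,0,0],
    [0,0,0],
    [0,0,0],
    [0,0,0],
    [0,0,0],
    [0,0,0],
  ],
  spin=[0,0,0,0,0,0,0,0],
)

```text
time: 22.65
tool_pos: [0.5021, 0.2115, 0.3647]
tool_rot: [-3.141, -0.003, 0.0]
contact_force: [-2.7, -0.1, 13.1]
opening: 0.0236
grip_force: 50.0
```

Call:
arm_command(
  xyz=[
    [0,0,-0.4],
    [0,0,0],
    [0,0,0],
    [0,0,0],
    [0,0,0],
    [0,0,0],
    [0,0,0],
    [0,0,0],
    [0,0,0],
    [0,0,0],
    [0,0,0],
    [0,0,0],
    [0,0,0],
  ],
  spin=[0,0,0,0,0,0,0,0,0,0,0,0,0],
)

```text
time: 23.95
tool_pos: [0.5021, 0.2115, 0.3645]
tool_rot: [-3.141, -0.003, 0.0]
contact_force: [-1.7, -0.0, 15.3]
opening: 0.0235
grip_force: 50.0
```

Call:
arm_command(
  xyz=[
    [0,0,2],
    [0,0,4],
    [0,0,6],
    [0,0,10],
    [0,0,15],
    [0,0,20],
    [0,0,20],
    [0,0,8],
    [0,0,3],
    [0,0,0],
    [0,0,0],
  ],
  spin=[0,0,0,0,0,0,0,0,0,0,0],
)

```text
time: 25.05
tool_pos: [0.5019, 0.2115, 0.4495]
tool_rot: [3.141, 0.002, 0.0]
contact_force: [-0.3, 0.6, -2.0]
opening: 0.0238
grip_force: 50.0
```

Call:
arm_command(
  xyz=[
    [0,-15,0],
    [0,-30,0],
    [0,-40,0],
    [0,-45,0],
    [0,-45,0],
    [0,-45,0],
    [0,-45,0],
    [0,-45,0],
    [0,-40,0],
    [-2,-30,0],
    [-1.5,-20,0],
    [0,-13.5,0],
    [0,0,0],
    [0,0,0],
  ],
  spin=[0,0,0,0,0,0,0,0,0,0,0,0,0,0],
)

```text
time: 26.45
tool_pos: [0.4984, -0.2017, 0.4503]
tool_rot: [-3.141, 0.001, 0.0]
contact_force: [-1.0, 0.1, -1.3]
opening: 0.0232
grip_force: 50.0
```

Run:
```python
from h import *
cs={n:read_camera(n) for n in("scene","side","wrist")};o=observe();print(o["tool_pos"],o["opening"],o["contact_force"],o["torque"])
ims=[]
for n in("scene","side"):
    c=cs[n];W=cloud(c);M=np.linalg.inv(c["world_from_camera"])
    for q,r in(([.498,-.2,.14,1],45),([.5,.21,.08,1],35)):
        p=M@q;u=int(c["cx"]+c["fx"]*p[0]/-p[2]);v=int(c["cy"]-c["fy"]*p[1]/-p[2])
        ims.append(cv2.resize(c["img"][max(v-r,0):v+r,u-r:u+r],(280,280),interpolation=3))
    x,y,z=[W[...,i] for i in range(3)];d=np.hypot(x-.4985,y+.2015)
    for lo,hi in((.146,.158),(.17,.19),(.22,.245)):
        m=(d<.022)&(z>lo)&(z<hi);print(n,lo,m.sum(),W[m].mean(0).round(4),W[m].min(0).round(4),W[m].max(0).round(4)) if m.any() else 0
cv2.imwrite("pics/h.png",np.vstack([np.hstack(ims[:2]),np.hstack(ims[2:])])[...,::-1])
```

```text
[ 0.49861728 -0.20093146  0.45061088] 0.02346015733536136 [ 0.23192671  0.08492124 -1.61395978] [ 0.02844515 -0.01785181  0.02568606]
scene 0.146 33 [ 0.5031 -0.2086  0.1535] [ 0.4938 -0.2146  0.1471] [ 0.5092 -0.1973  0.1579]
scene 0.17 47 [ 0.5009 -0.207   0.1797] [ 0.4944 -0.2111  0.1704] [ 0.5061 -0.1964  0.1892]
scene 0.22 61 [ 0.5013 -0.2077  0.2327] [ 0.4939 -0.2142  0.2201] [ 0.5066 -0.199   0.2446]
side 0.146 32 [ 0.495  -0.1932  0.1535] [ 0.4857 -0.1989  0.1479] [ 0.5045 -0.1889  0.1579]
side 0.17 51 [ 0.4951 -0.1954  0.18  ] [ 0.4882 -0.2021  0.17  ] [ 0.502  -0.1894  0.1896]
side 0.22 61 [ 0.4951 -0.1951  0.2325] [ 0.4883 -0.1993  0.22  ] [ 0.502  -0.1912  0.2441]
```

View pics/h.png

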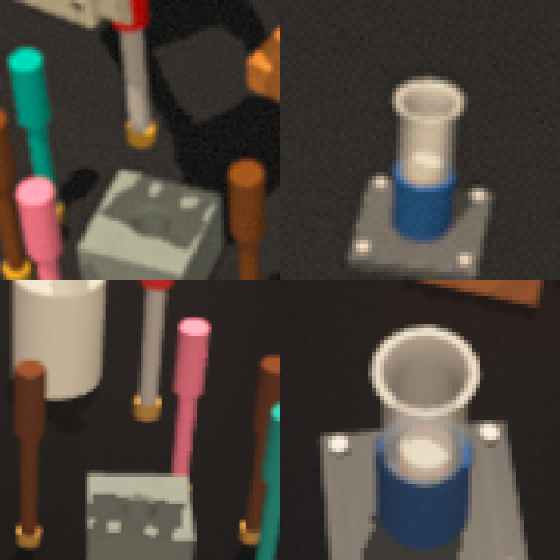

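The rod is still straight in the grip and the plug is down in the sleeve. Lowering the rod into the stand.

Call:
arm_command(
  xyz=[
    [0,-0.5,-15],
    [0,0,-25],
    [0,0,-20],
    [0,0,-12],
    [0,0,-6],
    [0,0,-4],
    [0,0,-4],
    [0,0,-4],
    [0,0,-4],
    [0,0,-4],
    [0,0,0],
  ],
  spin=[0,0,0,0,0,0,0,0,0,0,0],
)

```text
time: 27.7
tool_pos: [0.4984, -0.2025, 0.352]
tool_rot: [-3.141, 0.001, 0.0]
contact_force: [0.0, 0.1, -2.1]
opening: 0.0236
grip_force: 50.0
```

Call:
arm_command(
  xyz=[
    [0,0.5,-5],
    [0,0,-7],
    [0,0,-8],
    [0,0,-7],
    [0,0,-5],
    [0,0,-3],
    [0,0,-1.5],
    [0,0,0],
    [0,0,0],
  ],
  spin=[0,0,0,0,0,0,0,0,0],
)

```text
time: 28.6
tool_pos: [0.4986, -0.202, 0.3163]
tool_rot: [3.141, -0.0, 0.0]
contact_force: [-0.2, 0.3, -1.7]
opening: 0.0232
grip_force: 50.0
```

Call:
arm_command(
  xyz=[
    [0,0,-1],
    [0,0,-0.7],
    [0,0,0],
    [0,0,0],
  ],
  spin=[0,0,0,0],
)

```text
time: 29.0
tool_pos: [0.4985, -0.202, 0.3144]
tool_rot: [3.141, -0.0, 0.0]
contact_force: [-0.4, -0.0, -2.0]
opening: 0.0234
grip_force: 50.0
```

Call:
arm_command(
  xyz=[
    [0,0,-0.7],
    [0,0,-0.7],
    [0,0,-0.6],
    [0,0,0],
    [0,0,0],
  ],
  spin=[0,0,0,0,0],
)

```text
time: 29.5
tool_pos: [0.4985, -0.202, 0.3123]
tool_rot: [3.142, 0.0, 0.0]
contact_force: [-0.1, 0.3, -2.6]
opening: 0.0234
grip_force: 50.0
```

Call:
arm_command(
  xyz=[
    [0,0,-0.5],
    [0,0,-0.4],
    [0,0,0],
    [0,0,0],
  ],
  spin=[0,0,0,0],
)

```text
time: 29.9
tool_pos: [0.4986, -0.202, 0.3119]
tool_rot: [3.141, -0.001, 0.0]
contact_force: [-1.8, 0.9, 4.8]
opening: 0.0234
grip_force: 50.0
```

Touched down on the stand's floor at the original grasp height. Releasing and rising.

Call:
arm_command(
  xyz=[
    [0,0,0.3],
    [0,0,0],
    [0,0,0],
    [0,0,0],
    [0,0,0],
    [0,0,0],
  ],
  spin=[0,0,0,0,0,0],
  jaw=0.1,
)

```text
time: 30.5
tool_pos: [0.4985, -0.202, 0.3117]
tool_rot: [3.142, 0.0, 0.0]
contact_force: [-0.1, -0.1, 0.3]
opening: 0.0501
grip_force: 0.0
```

Call:
arm_command(
  xyz=[
    [0,0,5],
    [0,0,10],
    [0,0,20],
    [0,0,30],
    [0,0,30],
    [0,0,20],
    [-5,0,10],
    [-30,0,0],
    [-30,0,0],
    [-10,0,0],
    [0,0,0],
    [0,0,0],
    [0,0,0],
  ],
  spin=[0,0,0,0,0,0,0,0,0,0,0,0,0],
)

```text
time: 31.8
tool_pos: [0.4243, -0.2021, 0.4366]
tool_rot: [3.141, -0.0, 0.001]
contact_force: [0.1, 0.8, -0.0]
opening: 0.0506
grip_force: 0.0
```

Run:
```python
from h import *
cs={n:read_camera(n) for n in("scene","side")};o=observe();print(o["time"],o["tool_pos"],o["opening"],o["contact_force"])
for n,c in cs.items():
    W=cloud(c);hsv=cv2.cvtColor(c["img"],cv2.COLOR_RGB2HSV).astype(int)
    m=((hsv[...,0]<4)|(hsv[...,0]>176))&(hsv[...,1]>200)&(W[...,2]>.1)&(W[...,2]<.25)&(abs(W[...,1]+.2)<.06);P=W[m];print(n,len(P),P.min(0),P.max(0))
cv2.imwrite("pics/i.png",cs["scene"]["img"][...,::-1])
```

```text
31.9 [ 0.42421071 -0.20207161  0.43645565] 0.05069019392097861 [ 0.3784079   0.16879096 -0.35440422]
scene 260 [ 0.48731419 -0.21807448  0.12031938] [ 0.51141709 -0.19204935  0.18274523]
side 223 [ 0.48543212 -0.21052936  0.12326739] [ 0.50648152 -0.18606618  0.18198372]
```

View pics/i.png

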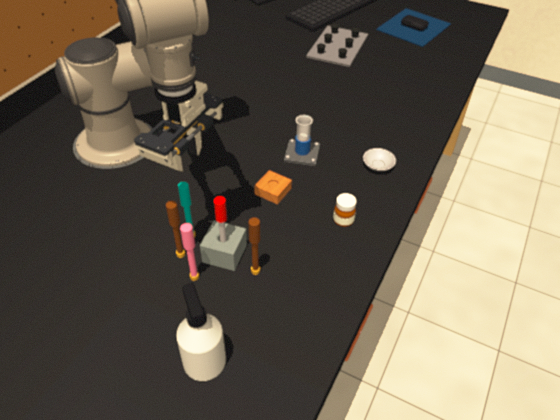

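The rod stands in the stand at (221,210), with its handle at the same height as at the start. The plug is in the tube, and the bottle, jar, dish and look-alikes have not moved. Handing in.

```bash
python3 -c "
from cell import *
print(hand_in())"
```

```text
the job is handed in; nothing more can be done
None
```

The job is handed in after about 32 s (no verdict was returned): the plug and disc were driven to the bottom and held at about 15–17 N for over a second, the highest reading was about 17 N, the rod is back in its grey stand, and the bottle, jar and dish were left where they were.

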